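Lock the bayonet lid on the jeweller's magnetic polisher

ROBOT

A 6-joint arm with a two-finger parallel gripper is mounted at the origin on the work surface. World frame = base frame: x ahead of the robot, y to its left, z up, the work surface at z = 0. Lengths are in m, angles in degrees, forces in N, time in s.
With the tool pointing down it reaches from about 0.25 to 0.725 m from the base axis. Payload 9.7 kg.
Tool frame: the origin (TCP) lies at the very end of the fingers, on their centre line; the grasp point (between the pads) lies 19 mm behind it; z points along the fingers, y is the direction in which the jaws open and shut (so a half turn about z gives the same grasp; the last joint's range is limited). The gripper opens to 85 mm and grips with 20 to 120 N. Pads are 22 mm wide; open, the fingers measure 114 mm over their backs; the gripper's body (76 mm by 85 mm) begins 54 mm behind the grasp point. The pads swing forward as they close: fully open they stand 13 mm farther back than shut.
Start: joints at [74.485, 4.979, 10.078, 95.1, 0, 90], TCP at [0.147, 0.53, 0.231] pointing down, gripper open.
Joint ranges: [-179.16, 179.16], [-48.56, 103.87], [-65.8, 70.77], [-126.05, 130.52], [-82.76, 87.17], [-180, 180]. Speed limits (degrees/s): [127.2, 127.2, 147.25, 180, 180, 180].

INTERFACE

Orientations are given as [roll, pitch, yaw] about the fixed x, y, z axes, in that order (R = Rz(yaw) Ry(pitch) Rx(roll)).
In Python, from workcell import bot gives the robot as it stands.
- The arm moves only by the shell command python3 -m pendant 'ROWS' [FORCE]. ROWS is JSON, a list that holds one entry, the list of rows, each a list of 7 numbers: the shift along the tool's x, y, z in cm, then the turn, a rotation vector about the tool's x, y, z in rad, then the opening in per cent of the stroke, from 0 (shut) to 100 (fully open). In form: [[[dx, dy, dz, ax, ay, az, gripper], ...]]. A call has 1 to 5 rows; each row shifts and turns the pose as measured when the row begins, along the tool's axes as they then stand; what a row does not reach is not made up. A row lasts 1/12 s, in which the tool goes at most 41.7 mm and 7.16 degrees, less where a joint would pass 70% of its speed; a pose out of reach is approached as far as the arm can. A call with a gripper value outside its range is refused whole. The fingers move at their own pace and stop on an object; FORCE is the grip in N (left out, the last holds). Time passes only in rows, so rows that do not move let the fingers close. It gives the time, the measured TCP pose, the force and the opening at its end, in the units of the state.
- bot.get_obs(): the state, without advancing time (a new reading comes with each control period).
- bot.camera(name): name is "scene" or "top"; returns the picture (420x560x3 uint8, red, green, blue); there is no depth.
- bot.get_calibration(name): a dict with "intrinsics" (3x3 intrinsics, pixels), "D" ([k1, k2, p1, p2, k3] as OpenCV has them; the pictures are not rectified), "pose" (4x4, takes a point from camera to world coordinates). Camera axes: x right, y down, z forward; pixel columns grow to the right and rows downward; lengths in m; the calibration is good to about 2 mm. A picture is of the moment at which its call begins. get_calibration takes no time and is no camera call.
- bot.job_done(): hands the job in, once; it reports no verdict.
Trained networks look in the newest picture that a camera, given by its name, has taken for a name from the list of things; names that differ only in an ending like _2 or _b are one class to them, and where a whole thing is asked for, a point or a joint stands for the part that bears it (a point fixed in the world has none). Each returns a list of dicts, best first, with "confidence" (0 to 1); they miss things now and then, are a little off and sometimes report something else, mostly with a low value. They report only what shows in the picture. A call takes as long as a camera call.
- bot.masks_of(camera, thing): "pixels" (420x560 bool, what is visible of it) and "extent" ([left, top, right, bottom] in pixels, round what is visible of it).
- bot.mark_of(camera, thing): "uv" ([column, row] in pixels: a listed point, or the origin of a listed thing).
The state is a dict: "time": time; "q": joint angles; "qd": joint speeds; "joint_efforts": joint torques, N m; "ee_pos": TCP position; "tcp_rot": TCP orientation; "wrist_force": force on the tool from outside, world axes, zero at the start; "torque": the same for the moment, N m; "opening": finger opening in m.
Only numpy, scipy, OpenCV 4.12 (cv2) and the standard library are available. Lean on these libraries where they do the work, as an engineer would, in place of code of your own. Each camera call takes 0.05 s, during which the arm holds its last target. There are 200 camera calls.

TASK

Close the magnetic polisher on the jeweller's bench: pick up its bayonet lid by the bridge handle, lower the two lugs through the gaps of the bowl's collar (feel for them), press it down gently against the spring and turn it about a quarter turn clockwise until it stops, then let it spring up into its locked place, flush with the collar, and let go. Never lean or twist hard on the machine (the spring needs about 12 N) and leave the other things on the bench where they are.

Things in the scene. Friction and masses are not known exactly. Their poses are not given: they have to be found in the camera images.
- lid_center (a point): Centre of the black bridge handle's bar on top of the bayonet lid, on the lid's axis, 48.5 mm above its underside; x along the bar, z up. Bar 48 mm long (x), 14 mm thick (y: grip across it), 18 mm high; 22 mm free under it, above the steel plug. The lid is the same after a half turn, and starts standing handle up on the bench
- lid: The bayonet lid itself: steel plug 56 mm across, 17 mm high with a round glass window, two lugs at its sides and the bridge handle on top (57.5 mm in all). Origin at the centre of its underside, x along the handle's bar, z up. About 0.17 kg
- lug_level (a point): On the lid's axis at mid-height of its two lugs, 10.5 mm above its underside. The lugs lie straight under the bar's two ends (+x and -x), reach 36 mm from the axis, are 15 mm wide and 5 mm thick with rounded flanks
- bowl_mouth (a point): Centre of the mouth of the polisher's bowl, in the plane of the collar's flat top, 115 mm above the bench; axes those of the machine, z up. Aluminium collar 92 mm across, throat 60 mm wide (lid has 2 mm play all round). Below, 'bar height' means the height of the lid's handle bar centre above this point
- ledge (a point): On the bowl's axis at the underside of the collar's 8 mm thick inner ledge. Two opposite gaps in the ledge, 40 degrees wide, take the lugs with 5 degrees of play either way. Nominal: one gap 67.5 degrees anticlockwise (from above) of the machine's x axis, but the collar may be turned up to 20 degrees either way, which no pose tells. Bar height: lugs on top of ledge 40.5 mm
- spring (a point): On the bowl's axis at the top of the spring plate that carries the lid once its lugs are in the gaps (bar height then 34.5 mm). Spring 4 N at first, 1 N more per mm. The lugs pass under the ledge with the bar height between 24 and 27 mm (11 to 15 N); at 23.5 mm they meet a hard floor. Let up too early, they stay caught under the ledge at 27.5 mm
- pocket (a point): On the bowl's axis at the roof of the two blind pockets in the ledge's underside, centred 75 degrees clockwise (from above) of the gaps. Pressed down, the lid turns clockwise only, until the lugs meet solid stops about 5 degrees past the pocket's centre; let up there, the spring lifts it into the pockets: locked, bar height 31 mm, plug top flush with the collar
- machine: The polisher, fixed to the bench: a grey housing 170 x 190 mm and 70 mm high with an upright steel bowl, collar and spring plate on top (collar top at 115 mm). Origin at the centre of its underside on the bench, x its depth axis (control knob on the -x face), z up. The stops are rigid: turn in small steps and quit when the twist rises by some 0.3 N m; over 80 N between lid and machine damages it
- jar_lid: Bystander: a plain black jar lid without lugs, 72 mm across, 18 mm high with a round knob to 40 mm; origin at the centre of its underside
- jar: Bystander: glass jar with black cap, 68 mm across, 85 mm high; origin at the centre of its underside
- tray: Bystander: low black tray 90 x 120 mm, 18 mm high, with a brass ring in it; origin at the centre of its underside
- hammer: Bystander: bench hammer 200 mm long, lying; origin beneath it
- sander: Bystander: wooden sanding block 100 x 50 mm, 24 mm high; origin at the centre of its underside
- tweezers: Bystander: steel tweezers 140 mm long, lying flat; origin beneath their middle
- bench_block: Bystander: flat steel block 75 x 75 mm, 20 mm high; origin at the centre of its underside

How it is judged (in metres and radians):
On the way:
1. the lid's lugs have dropped into the gaps of the collar (horizontal distance between lid_center and bowl_mouth below 0.005 m and angle between lid_center's own z axis and vertical below 0.06 rad and z of lid_center in the frame of bowl_mouth below 0.0365 m), for 0.1 s.
At the end, for the whole second after the job is handed in: The lid is locked and at rest, let go: upright (within 3.4 degrees), centred on the bowl (within 5 mm), its lugs sprung up into the pockets, so that its handle's centre is 31 mm (within 1.7 mm) above the mouth (horizontal distance between lid_center and bowl_mouth below 0.005 m and angle between lid_center's own z axis and vertical below 0.06 rad and z of lid_center in the frame of bowl_mouth between 0.0293 and 0.0327 m and linear speed of lid below 0.01 m/s); the robot touches nothing.
It fails at once if the lid is forced against the machine with more than 80 N (contact force between lid and machine above 80 N).
It fails at once if the robot itself bears on the machine with more than 15 N (contact force between the arm and machine above 15 N).
It fails at once if the lid is tipped over by more than 60 degrees (angle between lid_center's own z axis and vertical above 1.05 rad).
It fails at once if another thing on the bench is moved more than 30 mm (distance of any of jar_lid, jar, tray, hammer, sander, tweezers, bench_block from where it was at the start of the episode above 0.03 m).
It also fails if it takes over 64 s, if anything falls off the work surface, if the arm or the gripper's body presses on something with over 40 N, if the wrist force passes 120 N, or if a joint passes its speed limit or range.

## Working session

There is one attempt and no reset: what is moved stays moved. The work goes in short steps, Python scripts to look and compute and a shell command to move; the robot and the scene stay as the last step left them, time stands still between calls to the robot, and variables do not carry over. Pictures are saved under pics/ and viewed, about 8 in all and at most 12, crops included, and the job is handed in when it is done.

```bash
mkdir -p pics; cat > h.py <<'E'
import numpy as np, cv2
from workcell import bot
from scipy.spatial.transform import Rotation as R
def ray(cam,uv):
    c=bot.get_calibration(cam);K=np.array(c["intrinsics"]);D=np.array(c["D"]);T=np.array(c["pose"])
    p=cv2.undistortPoints(np.array([[uv]],float),K,D)[0,0]
    return T[:3,3],T[:3,:3]@np.array([p[0],p[1],1])
def at_z(cam,uv,z):
    o,d=ray(cam,uv);return (o+d*(z-o[2])/d[2]).round(4)
def proj(cam,P):
    c=bot.get_calibration(cam);T=np.linalg.inv(np.array(c["pose"]))
    return cv2.projectPoints(np.array(P,float).reshape(-1,1,3),cv2.Rodrigues(T[:3,:3])[0],T[:3,3],np.array(c["intrinsics"]),np.array(c["D"]))[0][:,0]
def st():
    o=bot.get_obs();print({k:np.round(o[k],4).tolist() for k in("time","ee_pos","tcp_rot","wrist_force","torque","opening")})
E
python3 - <<'E'
from h import *
ims=[]
for cam in("top","scene"):
    im=bot.camera(cam);cv2.imwrite(f"pics/{cam}0.png",im[:,:,::-1])
    print(cam,np.array(bot.get_calibration(cam)["pose"]).round(3).tolist())
    for n,z in(("lid_center",.0485),("bowl_mouth",.115),("lid",0),("machine",0),("jar_lid",0)):
        for r in bot.mark_of(cam,n)[:3]: print(n,np.round(r["uv"],1),round(r["confidence"],2),at_z(cam,r["uv"],z))
st()
E
```

```text
top [[0.004, -0.993, 0.12, 0.418], [-1.0, -0.005, -0.006, 0.003], [0.007, -0.12, -0.993, 1.104], [0.0, 0.0, 0.0, 1.0]]
lid_center [228.8 250.2] 0.85 [0.4485 0.1328 0.0485]
lid_center [166.8 238.8] 0.32 [0.4778 0.297  0.0485]
bowl_mouth [357.4 223.1] 0.71 [ 0.5153 -0.1948  0.115 ]
lid [230.3 252.8] 0.61 [0.4428 0.1345 0.    ]
jar_lid [166.1 234.1] 0.85 [0.4936 0.313  0.    ]
jar_lid [225.4 250.9] 0.19 [0.448  0.1481 0.    ]
scene [[0.833, 0.383, -0.398, 1.158], [0.553, -0.558, 0.619, -0.907], [0.016, -0.736, -0.677, 1.089], [0.0, 0.0, 0.0, 1.0]]
lid_center [268.5 181.4] 0.49 [0.4556 0.1252 0.0485]
bowl_mouth [224.1 227.9] 0.56 [ 0.513  -0.1835  0.115 ]
lid [269.7 189.7] 0.86 [0.4517 0.1385 0.    ]
machine [224.6 259.2] 0.59 [ 0.5195 -0.2009  0.    ]
jar_lid [304.5 169.4] 0.52 [0.4926 0.3049 0.    ]
{'time': 0.6, 'ee_pos': [0.1471, 0.5299, 0.2313], 'tcp_rot': [-179.9969, -0.0002, 164.4833], 'wrist_force': [-0.1654, 0.1004, -0.5338], 'torque': [-0.0747, -0.0346, 0.0126], 'opening': 0.0856}
```

View pics/top0.png

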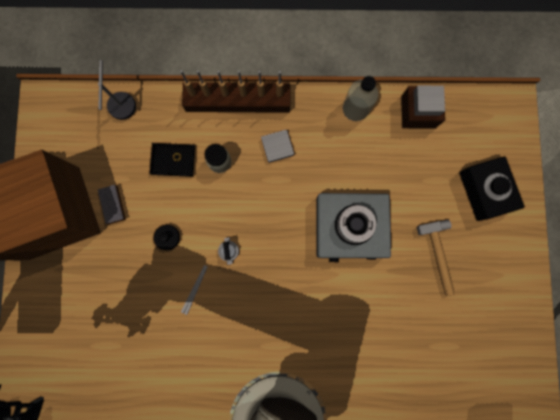

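View pics/scene0.png

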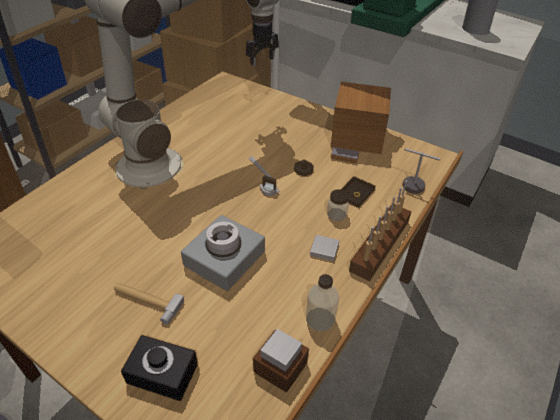

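The top view shows the lid at about (229,250), the polisher at (354,225), the jar lid at (166,237) and the tweezers at (195,290). Next I'll zoom in on the lid for its bar angle and on the collar for its gaps.

```bash
python3 - <<'E'
from h import *
im=cv2.imread("pics/top0.png");s=cv2.imread("pics/scene0.png")
f=lambda a,u,v,r:cv2.resize(np.clip(a[v-r:v+r,u-r:u+r].astype(float)*1.6,0,255).astype('uint8'),(400,300*400//300//1),interpolation=cv2.INTER_CUBIC)[:,:]
g=lambda a,u,v,r:cv2.resize(f(a,u,v,r),(300,300))
cv2.imwrite("pics/z0.png",np.vstack([np.hstack([g(im,229,250,20),g(im,357,223,26)]),np.hstack([g(s,269,183,20),g(s,224,238,26)])]))
E
```

```text
(no output)
```

View pics/z0.png

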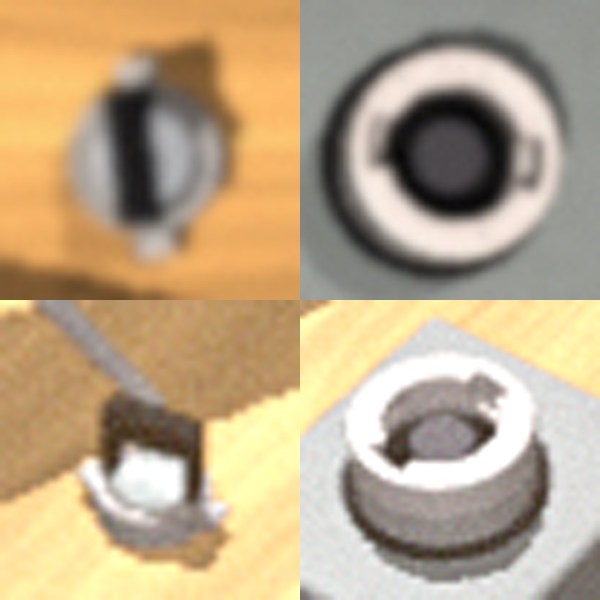

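The lid's lugs show at crop (136,68) and (155,245), so the bar sits at about +6°. The collar gaps show at crop (383,140) and (527,160), so they sit at about 82°. I'll convert these to world coordinates.

```bash
cat >> h.py <<'E'
def ring(cam,img,z=.115,rmax=.06,thr=None):
    "collar top: bright annulus seen in a rectified 0.5 mm/px view of plane z"
    c0=np.array([.514,-.19]);n=320;s=.0005
    xs=c0[0]+(n/2-np.arange(n))*s;ys=c0[1]+(n/2-np.arange(n))*s
    Y,X=np.meshgrid(ys,xs);uv=proj(cam,np.stack([X.ravel(),Y.ravel(),np.full(X.size,z)],1)).astype(np.float32)
    w=cv2.remap(img,uv[:,0].reshape(n,n),uv[:,1].reshape(n,n),cv2.INTER_CUBIC)
    return w,c0,s
E
python3 - <<'E'
from h import *
L=lambda p,u,v,sz,r:(u-r+p[0]*2*r/sz,v-r+p[1]*2*r/sz)
t=lambda p:L(p,229,250,300,20);b=lambda p:L(p,357,223,300,26)
a,c=at_z("top",t((136,68)),.0105),at_z("top",t((155,245)),.0105)
print("lugs",a,c,(a+c)/2,np.degrees(np.arctan2(*(a-c)[1::-1])))
a,c=at_z("top",t((130,93)),.0575),at_z("top",t((142,222)),.0575)
print("bar",a,c,(a+c)/2,np.degrees(np.arctan2(*(a-c)[1::-1])))
a,c=at_z("top",b((83,140)),.113),at_z("top",b((227,160)),.113)
print("gaps",a,c,(a+c)/2,np.degrees(np.arctan2(*(a-c)[1::-1])))
out=[]
for cam in("top","scene"):
    w,c0,s=ring(cam,cv2.imread(f"pics/{cam}0.png"))
    g=w.min(2);_,m=cv2.threshold(cv2.GaussianBlur(g,(5,5),0),0,255,cv2.THRESH_OTSU)
    cs,_=cv2.findContours(m,cv2.RETR_EXTERNAL,cv2.CHAIN_APPROX_NONE);k=max(cs,key=lambda q:len(q) if np.hypot(*(q[:,0].mean(0)-160))<50 else 0)
    (x,y),r=cv2.minEnclosingCircle(k);e=cv2.fitEllipse(k)
    f=lambda x,y:(c0+[(160-y)*s,(160-x)*s]).round(4)
    print(cam,f(x,y),r*s,"ell",f(*e[0]),np.array(e[1])*s)
    w=w.copy();cv2.drawContours(w,[k],-1,(0,0,255),1);out.append(w)
cv2.imwrite("pics/rect.png",np.hstack(out))
# triangulate marks
def tri(u1,u2):
    o1,d1=ray("top",u1);o2,d2=ray("scene",u2);A=np.stack([d1,-d2],1);k=np.linalg.lstsq(A,o2-o1,rcond=None)[0]
    p,q=o1+k[0]*d1,o2+k[1]*d2;return ((p+q)/2).round(4),np.linalg.norm(p-q).round(4)
print(tri((228.8,250.2),(268.5,181.4)),tri((357.4,223.1),(224.1,227.9)))
E
```

```text
lugs [0.48   0.1426 0.0105] [0.4158 0.1344 0.0105] [0.4479 0.1385 0.0105] 7.2787417203905305
bar [0.4686 0.1385 0.0575] [0.4238 0.1334 0.0575] [0.4462  0.13595 0.0575 ] 6.494551787502684
gaps [ 0.52   -0.1652  0.113 ] [ 0.5116 -0.2275  0.113 ] [ 0.5158  -0.19635  0.113  ] 82.32103619263134
top [ 0.5118 -0.1898] 0.11102989196777344 ell [ 0.5116 -0.1896] [0.18211131 0.18906209]
scene [ 0.5315 -0.2078] 0.08785967254638673 ell [ 0.521  -0.1966] [0.11325579 0.15207695]
(array([0.4491, 0.1342, 0.0392]), np.float64(0.0007)) (array([ 0.5165, -0.1914,  0.1235]), np.float64(0.0053))
```

View pics/rect.png

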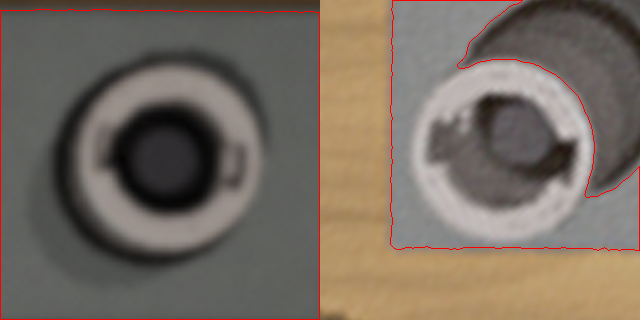

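Top camera estimates are lid (.447,.137) at 7° and bowl (.515,-.195) with gaps at 82°. The scene camera appears biased by 5–9 mm, so I'm going with the top camera. Moving above the lid.

```bash
cat >> h.py <<'E'
def go(x,y,z,yaw):
    o=bot.get_obs();r=R.from_euler("xyz",o["tcp_rot"],degrees=True)
    d=r.inv().apply(np.array([x,y,z])-o["ee_pos"])*100
    t=(r.inv()*R.from_euler("xyz",[180,0,yaw],degrees=True)).as_rotvec()
    print("shift cm",d.round(2),"turn",t.round(4),"q6",o["q"][5]);st()
E
python3 -m pendant '[[[-3.3,-2.5,0,0,0,0,100],[-3.3,-2.5,0,0,0,0,100],[-3.3,-2.5,0,0,0,0,100],[-3.3,-2.5,0,0,0,0,100],[-3.3,-2.5,0,0,0,0,100]]]' 40
python3 -m pendant '[[[-3.3,-2.5,0,0,0,0,100],[-3.3,-2.5,0,0,0,0,100],[-3.3,-2.5,0,0,0,0,100],[-3.3,-2.5,0,0,0,0,100],[-3.3,-2.5,0,0,0,0,100]]]'
python3 -c "
from h import *
go(.447,.137,.12,187)"
```

```text
time: 1.02
ee_pos: [0.2715, 0.3662, 0.2284]
tcp_rot: [-179.9, -0.1, 165.1]
wrist_force: [0.6, 0.0, 0.4]
opening: 0.0855
time: 1.43
ee_pos: [0.3981, 0.2002, 0.2296]
tcp_rot: [179.9, 0.1, 165.3]
wrist_force: [0.7, 1.3, -0.5]
opening: 0.0852
shift cm [-6.33 -4.89 10.96] turn [ 0.0011  0.0015 -0.3795] q6 41.437488560153156
{'time': 1.4333, 'ee_pos': [0.3981, 0.2002, 0.2296], 'tcp_rot': [179.9208, 0.0741, 165.2591], 'wrist_force': [0.6851, 1.3107, -0.4739], 'torque': [0.0684, -0.0465, -0.013], 'opening': 0.0852}
```

```bash

python3 -m pendant '[[[-3.2,-2.4,0,0,0,0,100],[-3.1,-2.4,0,0,0,0,100],[0,0,2,0,0,-0.12,100],[0,0,3,0,0,-0.12,100],[0,0,2.5,0,0,-0.12,100]]]'
python3 -m pendant '[[[0,0,0,0,0,0,100]]]'
python3 -c "
from h import *
go(.447,.137,.0315,187)
im=bot.camera('top');cv2.imwrite('pics/top1.png',im[:,:,::-1])
g=lambda a,u,v,r:cv2.resize(np.clip(a[v-r:v+r,u-r:u+r,::-1].astype(float)*1.8,0,255).astype('uint8'),(400,400),interpolation=cv2.INTER_CUBIC)
s=bot.camera('scene')
cv2.imwrite('pics/z1.png',np.hstack([g(im,229,250,30),g(s,269,175,30)]))
o=bot.get_obs()['ee_pos'];print(proj('top',[o]),proj('scene',[o]))"
```

```text
time: 1.85
ee_pos: [0.4558, 0.1268, 0.1582]
tcp_rot: [179.9, 0.8, -174.3]
wrist_force: [-0.4, 0.1, 0.3]
opening: 0.0855
time: 1.93
ee_pos: [0.4543, 0.1257, 0.154]
tcp_rot: [180.0, 0.5, -174.0]
wrist_force: [-0.2, 0.6, 0.6]
opening: 0.0853
shift cm [ 0.71  1.19 12.24] turn [ 0.0003  0.0082 -0.0176] q6 9.509400558657346
{'time': 1.9333, 'ee_pos': [0.4543, 0.1257, 0.154], 'tcp_rot': [179.9766, 0.4724, -174.007], 'wrist_force': [-0.1885, 0.6201, 0.5811], 'torque': [-0.0374, 0.0637, -0.0582], 'opening': 0.0853}
[[225.78615619 245.94686458]] [[268.76333105 155.11709905]]
```

View pics/z1.png

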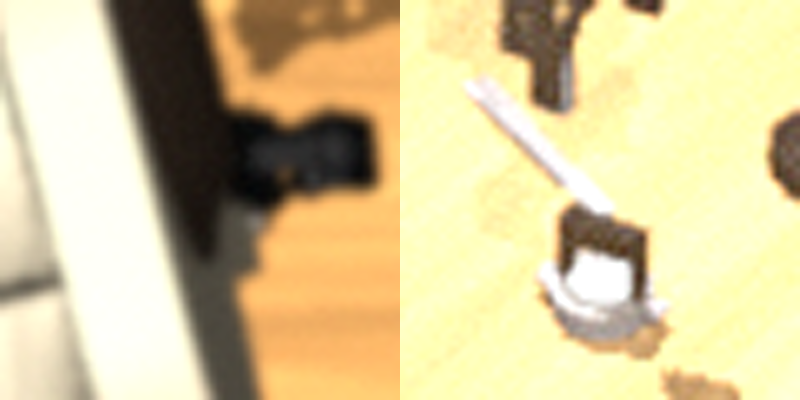

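```bash

python3 -m pendant '[[[0.7,1.2,3,0,0.008,-0.017,100],[0,0,3,0,0,0,100],[0,0,3,0,0,0,100],[0,0,2,0,0,0,100],[0,0,0,0,0,0,100]]]'
python3 -c "
from h import *
go(.447,.137,.0315,187)"
```

```text
time: 2.45
ee_pos: [0.4533, 0.1424, 0.0568]
tcp_rot: [179.7, 1.2, -174.6]
wrist_force: [-1.2, 0.2, -0.1]
opening: 0.0851
shift cm [ 0.73 -0.49  2.52] turn [ 0.0047  0.0207 -0.0273] q6 11.984201863366378
{'time': 2.45, 'ee_pos': [0.4533, 0.1424, 0.0568], 'tcp_rot': [179.7158, 1.1827, -174.5689], 'wrist_force': [-1.1802, 0.1684, -0.1048], 'torque': [-0.0194, 0.0285, 0.0111], 'opening': 0.0851}
```

```bash

python3 -m pendant '[[[0.7,-0.5,1,0.005,0.02,-0.027,100],[0,0,1,0,0,0,100],[0,0,0,0,0,0,100]]]'
python3 -c "
from h import *
go(.447,.137,.031,187)"
```

```text
time: 2.7
ee_pos: [0.4495, 0.1387, 0.0423]
tcp_rot: [179.9, 0.4, -173.4]
wrist_force: [-0.3, -0.8, -0.5]
opening: 0.0855
shift cm [ 0.28 -0.14  1.13] turn [ 0.0009  0.0068 -0.0064] q6 10.526487150603714
{'time': 2.7, 'ee_pos': [0.4495, 0.1387, 0.0423], 'tcp_rot': [179.9463, 0.3901, -173.3657], 'wrist_force': [-0.3231, -0.7592, -0.5459], 'torque': [-0.0234, 0.0001, -0.058], 'opening': 0.0855}
```

```bash

python3 -m pendant '[[[0.3,-0.1,0.7,0,0.007,-0.006,100],[0,0,0.4,0,0,0,100],[0,0,0,0,0,0,60],[0,0,0,0,0,0,30]]]' 40
python3 -m pendant '[[[0,0,0,0,0,0,0],[0,0,0,0,0,0,0],[0,0,0,0,0,0,0],[0,0,0,0,0,0,0],[0,0,0,0,0,0,0]]]' 40
python3 -c "
from h import *
go(.447,.137,.031,187)"
```

```text
time: 3.03
ee_pos: [0.4494, 0.1388, 0.0352]
tcp_rot: [179.9, 0.4, -173.2]
wrist_force: [0.1, -0.1, 0.2]
opening: 0.0638
time: 3.45
ee_pos: [0.4501, 0.139, 0.0364]
tcp_rot: [179.8, 0.5, -173.3]
wrist_force: [0.1, 0.1, -1.5]
opening: 0.0133
shift cm [ 0.33 -0.16  0.54] turn [ 0.0027  0.0082 -0.0049] q6 10.398994206712654
{'time': 3.45, 'ee_pos': [0.4501, 0.139, 0.0364], 'tcp_rot': [179.8436, 0.4719, -173.2833], 'wrist_force': [0.1483, 0.1104, -1.5498], 'torque': [0.0117, 0.0383, 0.0586], 'opening': 0.0133}
```

The fingers closed on the bar, but the grip is about 6 mm too high. I'll regrip lower.

```bash

python3 -m pendant '[[[0,0,0,0,0,0,35],[0,0,0,0,0,0,35],[0.2,0,0.4,0.002,0.006,0,35],[0,0,0.2,0,0,0,35],[0,0,0,0,0,0,35]]]' 
python3 -m pendant '[[[0,0,0,0,0,0,0],[0,0,0,0,0,0,0],[0,0,0,0,0,0,0],[0,0,0,0,0,0,0]]]' 60
python3 -c "
from h import *
go(.447,.137,.031,187)"
```

```text
time: 3.87
ee_pos: [0.448, 0.1387, 0.0299]
tcp_rot: [180.0, 0.1, -173.3]
wrist_force: [-0.3, -0.2, 0.6]
opening: 0.0297
time: 4.2
ee_pos: [0.4479, 0.1386, 0.0297]
tcp_rot: [180.0, 0.1, -173.3]
wrist_force: [-0.2, -0.3, -0.7]
opening: 0.0129
shift cm [ 0.11 -0.15 -0.13] turn [ 0.0003  0.0015 -0.0051] q6 10.486640966737294
{'time': 4.2, 'ee_pos': [0.4479, 0.1386, 0.0297], 'tcp_rot': [179.9801, 0.0836, -173.2913], 'wrist_force': [-0.1746, -0.3257, -0.7396], 'torque': [-0.0125, -0.0755, -0.0047], 'opening': 0.0129}
```

```bash

python3 -m pendant '[[[0,0,-2,0,0,0,0],[0,0,-4,0,0,0,0],[0,0,-4,0,0,0,0],[0,0,-4,0,0,0,0],[0,0,-4,0,0,0,0]]]'
python3 -m pendant '[[[-0.3,-2,0,0,0,0,0],[-0.3,-3.8,0,0,0,0,0],[-0.3,-3.8,0,0,0,0,0],[-0.3,-3.8,0,0,0,0,0],[-0.3,-3.8,0,0,0,0,0]]]'
python3 -m pendant '[[[-0.3,-3.8,0,0,0,0,0],[-0.3,-3.8,0,0,0,0,0],[-0.3,-3.8,0,0,0,0,0],[-0.3,-3,0,0,0,0,0],[0,0,0,0,0,0,0]]]'
python3 -m pendant '[[[0,0,0,0,0,-0.12,0],[0,0,0,0,0,-0.12,0],[0,0,0,0,0,-0.12,0],[0,0,0,0,0,-0.12,0],[0,0,0,0,0,-0.12,0]]]'
python3 -m pendant '[[[0,0,0,0,0,-0.12,0],[0,0,0,0,0,-0.12,0],[0,0,0,0,0,-0.12,0],[0,0,0,0,0,-0.12,0],[0,0,0,0,0,-0.12,0]]]'
python3 -c "
from h import *
go(.515,-.195,.175,-98)"
```

```text
time: 4.62
ee_pos: [0.4422, 0.1369, 0.205]
tcp_rot: [-179.8, -1.1, -173.3]
wrist_force: [1.5, 0.7, -1.2]
opening: 0.0129
time: 5.03
ee_pos: [0.4812, -0.0312, 0.2161]
tcp_rot: [180.0, -0.2, -172.6]
wrist_force: [0.9, 0.3, -2.3]
opening: 0.0129
time: 5.45
ee_pos: [0.5117, -0.1854, 0.2143]
tcp_rot: [-180.0, -0.2, -172.9]
wrist_force: [0.4, 0.4, -2.4]
opening: 0.013
time: 5.87
ee_pos: [0.5109, -0.1883, 0.2112]
tcp_rot: [179.6, -0.3, -137.6]
wrist_force: [0.3, 0.4, -2.2]
opening: 0.0131
time: 6.28
ee_pos: [0.5103, -0.1869, 0.2092]
tcp_rot: [179.3, 0.1, -101.8]
wrist_force: [-0.3, -0.1, -2.4]
opening: 0.0132
shift cm [ 0.7  -0.67  3.41] turn [ 0.0126  0.0017 -0.0666] q6 -98.28560609727481
{'time': 6.2833, 'ee_pos': [0.5103, -0.1869, 0.2092], 'tcp_rot': [179.273, 0.0705, -101.8147], 'wrist_force': [-0.2561, -0.1199, -2.3693], 'torque': [-0.0454, -0.0103, -0.0094], 'opening': 0.0132}
```

```bash

python3 -m pendant '[[[0.7,-0.7,1.5,0.013,0,-0.067,0],[0,0,1.5,0,0,0,0],[0,0,0,0,0,0,0]]]'
python3 -c "
from h import *
go(.515,-.195,.175,-98)
s=bot.camera('scene');cv2.imwrite('pics/scene2.png',s[:,:,::-1])
o=bot.get_obs();r=R.from_euler('xyz',o['tcp_rot'],degrees=True);T=np.array(o['ee_pos'])
pt=lambda p:T+r.apply(p)
P=[pt([0.024,0,-.028]),pt([-.024,0,-.028]),pt([0.036,0,-.0188+.038]),pt([-.036,0,-.0188+.038])]
uv=proj('scene',P);print('bar ends top, lug ends',uv.round(1).tolist())
a=np.linspace(0,2*np.pi,60);c=np.stack([.515+.046*np.cos(a),-.195+.046*np.sin(a),0*a+.115],1);cu=proj('scene',c)
im=np.clip(s[190:270,185:265,::-1].astype(float)*1.6,0,255).astype('uint8');k=7.5
im=cv2.resize(im,(600,600),interpolation=cv2.INTER_CUBIC)
for u in uv: cv2.circle(im,tuple(((u-[185,190]+.5)*k).astype(int)),3,(0,0,255),-1)
for u in cu: cv2.circle(im,tuple(((u-[185,190]+.5)*k).astype(int)),1,(0,255,0),-1)
cv2.imwrite('pics/z2.png',im)"
```

```text
time: 6.53
ee_pos: [0.5159, -0.1945, 0.1781]
tcp_rot: [-179.9, 0.1, -97.2]
wrist_force: [-0.7, 0.5, -3.2]
opening: 0.0131
shift cm [0.06 0.08 0.31] turn [-0.001   0.002   0.0134] q6 -103.49127315855732
{'time': 6.5333, 'ee_pos': [0.5159, -0.1945, 0.1781], 'tcp_rot': [-179.9446, 0.1152, -97.2327], 'wrist_force': [-0.7283, 0.4599, -3.1636], 'torque': [0.0368, 0.0071, -0.0174], 'opening': 0.0131}
bar ends top, lug ends [[213.9, 211.3], [226.7, 202.3], [212.1, 226.1], [230.7, 212.5]]
```

View pics/z2.png

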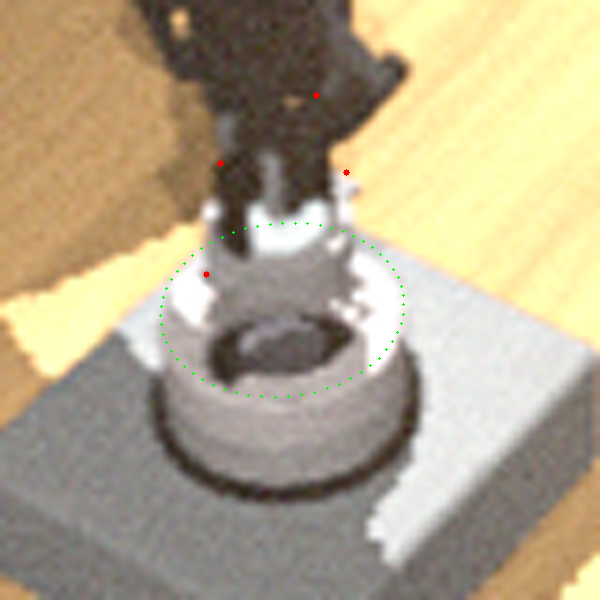

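The view shows the lid over the bowl with its lugs in line with the gaps. The collar and the lid both sit about 11–13 zoomed px below the projection, so the bias is common and the relative offset is near zero. I'll feel downward.

```bash

python3 -m pendant '[[[0.05,0.05,1.5,0,0,0.01,0],[0,0,1.2,0,0,0,0],[0,0,0,0,0,0,0]]]'
python3 -c "
from h import *
go(.515,-.195,.1367,-98)"
```

```text
time: 6.83
ee_pos: [0.5161, -0.1946, 0.1536]
tcp_rot: [-179.8, 0.1, -97.9]
wrist_force: [-0.3, 0.6, -2.6]
opening: 0.0128
shift cm [0.05 0.11 1.69] turn [-0.0036  0.0014  0.0017] q6 -102.82807456472668
{'time': 6.8333, 'ee_pos': [0.5161, -0.1946, 0.1536], 'tcp_rot': [-179.7914, 0.0824, -97.9016], 'wrist_force': [-0.3459, 0.6347, -2.6391], 'torque': [0.0205, -0.0006, 0.0064], 'opening': 0.0128}
```

```bash

python3 -m pendant '[[[0.05,0.1,0.4,-0.003,0,0,0],[0,0,0.3,0,0,0,0],[0,0,0.2,0,0,0,0]]]'
python3 -m pendant '[[[0,0,0.2,0,0,0,0],[0,0,0.2,0,0,0,0]]]'
python3 -c "
from h import *
go(.515,-.195,.1367,-98)"
```

```text
time: 7.08
ee_pos: [0.5153, -0.1949, 0.1459]
tcp_rot: [-179.9, 0.1, -97.9]
wrist_force: [-0.5, -0.5, -2.6]
opening: 0.013
time: 7.25
ee_pos: [0.5159, -0.1953, 0.1438]
tcp_rot: [-179.8, 0.0, -97.9]
wrist_force: [-3.7, -0.9, 12.7]
opening: 0.0132
shift cm [-0.01  0.09  0.71] turn [-0.0043  0.0001  0.0018] q6 -102.86633738747953
{'time': 7.25, 'ee_pos': [0.5159, -0.1953, 0.1438], 'tcp_rot': [-179.7524, 0.0063, -97.897], 'wrist_force': [-3.6888, -0.8925, 12.7307], 'torque': [0.1327, 1.1047, 0.0867], 'opening': 0.0132}
```

The plug touched the rim at z=.1438, before entering, with contact on the -x side. I'll back up, shift +x by 2 mm and retry. At this yaw tool x is (-.14,-.99) and tool y is (-.99,.14).

```bash

python3 -m pendant '[[[0,0,-0.3,0,0,0,0],[0,-0.2,0,-0.004,0,0,0],[0,0,0,0,0,0,0]]]'
python3 -c "
from h import *
st()"
python3 -m pendant '[[[0,0,0.2,0,0,0,0],[0,0,0.2,0,0,0,0]]]'
python3 -c "
from h import *
st()"
```

```text
time: 7.5
ee_pos: [0.5184, -0.1958, 0.1484]
tcp_rot: [-179.9, -0.0, -97.9]
wrist_force: [0.1, -0.1, -1.8]
opening: 0.013
{'time': 7.5, 'ee_pos': [0.5184, -0.1958, 0.1484], 'tcp_rot': [-179.8717, -0.0268, -97.9071], 'wrist_force': [0.1445, -0.1444, -1.8088], 'torque': [-0.0216, -0.014, 0.0099], 'opening': 0.013}
time: 7.67
ee_pos: [0.5189, -0.1959, 0.1445]
tcp_rot: [-179.8, -0.0, -97.9]
wrist_force: [-4.8, -1.9, 9.0]
opening: 0.013
{'time': 7.6667, 'ee_pos': [0.5189, -0.1959, 0.1445], 'tcp_rot': [-179.839, -0.0313, -97.9019], 'wrist_force': [-4.8032, -1.9098, 8.9765], 'torque': [-0.3734, 0.6921, 0.0372], 'opening': 0.013}
```

```bash

python3 -m pendant '[[[0,0,-0.3,0,0,0,0],[0.21,0.16,0,-0.003,0,0,0],[0,0,0,0,0,0,0]]]'
python3 -m pendant '[[[0,0,0.2,0,0,0,0],[0,0,0.2,0,0,0,0]]]'
python3 -c "
from h import *
st()"
```

```text
time: 7.92
ee_pos: [0.5166, -0.1977, 0.1468]
tcp_rot: [179.9, -0.0, -97.9]
wrist_force: [0.6, 0.0, -2.3]
opening: 0.0131
time: 8.08
ee_pos: [0.5166, -0.1979, 0.1427]
tcp_rot: [179.9, -0.0, -97.9]
wrist_force: [0.4, 0.5, -1.4]
opening: 0.0133
{'time': 8.0833, 'ee_pos': [0.5166, -0.1979, 0.1427], 'tcp_rot': [179.9109, -0.0158, -97.8977], 'wrist_force': [0.4476, 0.5356, -1.3922], 'torque': [-0.0266, 0.0083, 0.0053], 'opening': 0.0133}
```

It's in the throat with no contact force. Continuing down towards the ledge (.1367) and the spring plate (.1307).

```bash

python3 -m pendant '[[[0,0,0.2,0,0,0,0],[0,0,0.2,0,0,0,0]]]'
python3 -c "
from h import *
st()"
python3 -m pendant '[[[0,0,0.2,0,0,0,0],[0,0,0.2,0,0,0,0]]]'
python3 -c "
from h import *
st()"
```

```text
time: 8.25
ee_pos: [0.5165, -0.1979, 0.138]
tcp_rot: [179.9, -0.0, -97.9]
wrist_force: [0.6, 0.9, -2.2]
opening: 0.0131
{'time': 8.25, 'ee_pos': [0.5165, -0.1979, 0.138], 'tcp_rot': [179.8927, -0.0081, -97.9053], 'wrist_force': [0.5529, 0.8741, -2.2031], 'torque': [0.0232, 0.0051, 0.0752], 'opening': 0.0131}
time: 8.42
ee_pos: [0.5164, -0.1978, 0.1333]
tcp_rot: [179.9, 0.0, -97.9]
wrist_force: [0.3, 0.8, -2.7]
opening: 0.0132
{'time': 8.4167, 'ee_pos': [0.5164, -0.1978, 0.1333], 'tcp_rot': [179.8729, 0.0003, -97.9042], 'wrist_force': [0.302, 0.7746, -2.6719], 'torque': [-0.0082, 0.0128, -0.013], 'opening': 0.0132}
```

The lugs went into the gaps with no resistance. Pressing down against the spring.

```bash

python3 -m pendant '[[[0,0,0.2,0.002,0,0,0],[0,0,0.2,0,0,0,0],[0,0,0,0,0,0,0]]]'
python3 -m pendant '[[[0,0,0.2,0,0,0,0],[0,0,0.2,0,0,0,0]]]'
python3 -c "
from h import *
st()"
```

```text
time: 8.67
ee_pos: [0.5164, -0.1978, 0.129]
tcp_rot: [-180.0, -0.0, -97.9]
wrist_force: [-1.6, -0.5, 2.9]
opening: 0.0131
time: 8.83
ee_pos: [0.5165, -0.1978, 0.1263]
tcp_rot: [-179.9, -0.0, -97.9]
wrist_force: [-3.6, 0.6, 6.5]
opening: 0.013
{'time': 8.8333, 'ee_pos': [0.5165, -0.1978, 0.1263], 'tcp_rot': [-179.8988, -0.0262, -97.9001], 'wrist_force': [-3.6196, 0.5839, 6.5492], 'torque': [0.248, 0.6886, 0.0053], 'opening': 0.013}
```

```bash

python3 -m pendant '[[[0,0,0.25,0,0,0,0],[0,0,0.25,0,0,0,0],[0,0,0.15,0,0,0,0]]]'
python3 -c "
from h import *
st()"
```

```text
time: 9.08
ee_pos: [0.5165, -0.1978, 0.122]
tcp_rot: [-179.8, -0.1, -97.9]
wrist_force: [-4.1, 1.9, 10.2]
opening: 0.0126
{'time': 9.0833, 'ee_pos': [0.5165, -0.1978, 0.122], 'tcp_rot': [-179.77, -0.0582, -97.8975], 'wrist_force': [-4.1357, 1.9398, 10.1558], 'torque': [0.3808, 1.0135, 0.0116], 'opening': 0.0126}
```

```bash

python3 -m pendant '[[[0,0,0.1,0,0,0.04,0],[0,0,0.1,0,0,0.06,0]]]'
python3 -c "
from h import *
st()"
```

```text
time: 9.25
ee_pos: [0.517, -0.1981, 0.1223]
tcp_rot: [-179.6, -0.1, -103.7]
wrist_force: [-3.1, -0.4, 10.6]
opening: 0.013
{'time': 9.25, 'ee_pos': [0.517, -0.1981, 0.1223], 'tcp_rot': [-179.5831, -0.065, -103.6759], 'wrist_force': [-3.1317, -0.4074, 10.627], 'torque': [0.1478, 0.7169, 0.0534], 'opening': 0.013}
```

```bash

python3 -m pendant '[[[0,0,0.13,-0.004,0,0.08,0],[0,0,0.13,0,0,0.08,0],[0,0,0.13,0,0,0.08,0]]]'
python3 -c "
from h import *
st()"
python3 -m pendant '[[[0,0,0.13,0,0,0.08,0],[0,0,0.13,0,0,0.08,0],[0,0,0.13,0,0,0.08,0]]]'
python3 -c "
from h import *
st()"
```

```text
time: 9.5
ee_pos: [0.5176, -0.1983, 0.1222]
tcp_rot: [-179.6, 0.0, -118.0]
wrist_force: [-5.7, 3.0, 10.1]
opening: 0.0129
{'time': 9.5, 'ee_pos': [0.5176, -0.1983, 0.1222], 'tcp_rot': [-179.5508, 0.0241, -118.0007], 'wrist_force': [-5.7294, 3.0297, 10.1468], 'torque': [0.6597, 1.3665, 0.1186], 'opening': 0.0129}
time: 9.75
ee_pos: [0.5173, -0.1979, 0.1218]
tcp_rot: [-179.4, 0.2, -132.4]
wrist_force: [-5.1, 1.7, 10.0]
opening: 0.013
{'time': 9.75, 'ee_pos': [0.5173, -0.1979, 0.1218], 'tcp_rot': [-179.4472, 0.2024, -132.4178], 'wrist_force': [-5.0758, 1.7163, 10.0218], 'torque': [0.4618, 1.189, 0.1298], 'opening': 0.013}
```

```bash

python3 -m pendant '[[[0.02,0.02,0.12,-0.006,0.002,0.07,0],[0,0,0.12,0,0,0.08,0],[0,0,0.12,0,0,0.08,0]]]'
python3 -c "
from h import *
go(.5167,-.198,.1217,-155)"
python3 -m pendant '[[[0,0,0.12,-0.004,0,0.06,0],[0,0,0.12,0,0,0.06,0]]]'
python3 -c "
from h import *
go(.5167,-.198,.1217,-178)"
```

```text
time: 10.0
ee_pos: [0.5173, -0.1977, 0.1219]
tcp_rot: [-179.7, 0.3, -146.2]
wrist_force: [-4.9, 2.1, 10.8]
opening: 0.0131
shift cm [0.06 0.01 0.02] turn [-0.0052  0.0055  0.1529] q6 -54.704408884099436
{'time': 10.0, 'ee_pos': [0.5173, -0.1977, 0.1219], 'tcp_rot': [-179.6783, 0.2902, -146.2413], 'wrist_force': [-4.8786, 2.0917, 10.7788], 'torque': [0.5567, 1.2025, 0.1863], 'opening': 0.0131}
time: 10.17
ee_pos: [0.5173, -0.1975, 0.1219]
tcp_rot: [-179.9, 0.4, -153.5]
wrist_force: [-5.0, 2.8, 10.3]
opening: 0.013
shift cm [ 0.07 -0.02  0.02] turn [-0.0006  0.0072  0.4271] q6 -47.481574174043715
{'time': 10.1667, 'ee_pos': [0.5173, -0.1975, 0.1219], 'tcp_rot': [-179.8778, 0.391, -153.5262], 'wrist_force': [-5.0186, 2.7628, 10.3441], 'torque': [0.4483, 1.0884, 0.149], 'opening': 0.013}
```

```bash

python3 -m pendant '[[[0.03,0,0.12,0,0.005,0.06,0],[0,0,0.12,0,0,0.06,0],[0,0,0.12,0,0,0.06,0]]]'
python3 -m pendant '[[[0,0,0.12,0,0,0.04,0],[0,0,0.12,0,0,0.04,0]]]'
python3 -c "
from h import *
go(.5167,-.198,.1217,-178)"
```

```text
time: 10.42
ee_pos: [0.5172, -0.1974, 0.122]
tcp_rot: [-179.8, 0.3, -164.3]
wrist_force: [-4.7, 2.2, 10.2]
opening: 0.0133
time: 10.58
ee_pos: [0.5172, -0.1972, 0.122]
tcp_rot: [-179.8, 0.4, -169.2]
wrist_force: [-4.3, 2.7, 10.2]
opening: 0.0131
shift cm [ 0.06 -0.07  0.03] turn [-0.003   0.0075  0.1534] q6 -31.684945346061745
{'time': 10.5833, 'ee_pos': [0.5172, -0.1972, 0.122], 'tcp_rot': [-179.7961, 0.4144, -169.2076], 'wrist_force': [-4.25, 2.6863, 10.2396], 'torque': [0.4079, 1.1108, 0.2021], 'opening': 0.0131}
```

```bash

python3 -m pendant '[[[0.02,-0.03,0.12,0,0.004,0.03,0],[0,0,0.12,0,0,0.03,0]]]'
python3 -c "
from h import *
st()"
python3 -m pendant '[[[0,0,0.12,0,0,0.03,0],[0,0,0.12,0,0,0.03,0]]]'
python3 -c "
from h import *
go(.5167,-.198,.1217,-178)"
```

```text
time: 10.75
ee_pos: [0.5172, -0.1972, 0.1221]
tcp_rot: [-179.8, 0.3, -172.8]
wrist_force: [-4.8, 2.3, 9.5]
opening: 0.0129
{'time': 10.75, 'ee_pos': [0.5172, -0.1972, 0.1221], 'tcp_rot': [-179.7856, 0.331, -172.8443], 'wrist_force': [-4.8141, 2.3271, 9.5243], 'torque': [0.439, 1.0695, 0.1876], 'opening': 0.0129}
time: 10.92
ee_pos: [0.5172, -0.1971, 0.122]
tcp_rot: [-179.8, 0.4, -176.4]
wrist_force: [-4.5, 2.2, 10.1]
opening: 0.0132
shift cm [ 0.05 -0.09  0.03] turn [-0.0039  0.0079  0.0273] q6 -24.41162571884226
{'time': 10.9167, 'ee_pos': [0.5172, -0.1971, 0.122], 'tcp_rot': [-179.7694, 0.4476, -176.4359], 'wrist_force': [-4.4787, 2.2066, 10.1292], 'torque': [0.4125, 1.1054, 0.1346], 'opening': 0.0132}
```

```bash

for i in 1 2; do :; done
python3 -m pendant '[[[0,0,0.12,0,0.004,0.025,0],[0,0,0.12,0,0,0.02,0]]]'
python3 -c "
from h import *
st()"

```

```text
time: 11.08
ee_pos: [0.5172, -0.197, 0.1221]
tcp_rot: [-179.7, 0.3, -179.1]
wrist_force: [-4.8, 2.4, 10.4]
opening: 0.013
{'time': 11.0833, 'ee_pos': [0.5172, -0.197, 0.1221], 'tcp_rot': [-179.7408, 0.3491, -179.1457], 'wrist_force': [-4.8141, 2.4406, 10.376], 'torque': [0.3856, 1.0466, 0.4863], 'opening': 0.013}
```

The stop is felt: twist rose by about 0.33 N m at yaw -179, some 81° of turn. Now letting up.

```bash

python3 -m pendant '[[[0,0,0,0,0,-0.01,0],[0,0,-0.05,0,0,0,0]]]'
python3 -m pendant '[[[0,0,-0.1,0,0,0,0],[0,0,-0.1,0,0,0,0]]]'
python3 -c "
from h import *
st()"

```

```text
time: 11.25
ee_pos: [0.5171, -0.1969, 0.1237]
tcp_rot: [-179.7, 0.4, -178.6]
wrist_force: [-2.7, 0.9, 4.2]
opening: 0.0126
time: 11.42
ee_pos: [0.517, -0.1969, 0.1259]
tcp_rot: [-179.7, 0.4, -178.6]
wrist_force: [-0.2, -0.6, 1.1]
opening: 0.0127
{'time': 11.4167, 'ee_pos': [0.517, -0.1969, 0.1259], 'tcp_rot': [-179.703, 0.402, -178.6136], 'wrist_force': [-0.1531, -0.6127, 1.1006], 'torque': [0.0845, 0.3428, 0.1133], 'opening': 0.0127}
```

```bash

python3 -m pendant '[[[0,0,-0.08,0,0,0,0],[0,0,-0.03,0,0,0,0]]]'
python3 -c "
from h import *
st()"

```

```text
time: 11.58
ee_pos: [0.5169, -0.1969, 0.1268]
tcp_rot: [-179.7, 0.4, -178.6]
wrist_force: [-1.7, 0.3, 1.7]
opening: 0.0128
{'time': 11.5833, 'ee_pos': [0.5169, -0.1969, 0.1268], 'tcp_rot': [-179.711, 0.3761, -178.619], 'wrist_force': [-1.6838, 0.2563, 1.6741], 'torque': [0.0492, 0.3955, 0.1352], 'opening': 0.0128}
```

Bar height is about 30.6 mm, against 31 locked. I'll let go with the pose unchanged.

```bash

python3 -m pendant '[[[0,0,0,0,0,0,10],[0,0,0,0,0,0,20],[0,0,0,0,0,0,30],[0,0,0,0,0,0,40],[0,0,0,0,0,0,40]]]'
python3 -m pendant '[[[0,0,-0.5,0,0,0,40],[0,0,-1,0,0,0,40],[0,0,-1.5,0,0,0,40],[0,0,-1.5,0,0,0,40],[0,0,-2,0,0,0,40]]]'
python3 -m pendant '[[[4,0,-1,0,0,0,40],[4,0,-1,0,0,0,40],[4,0,0,0,0,0,40],[4,0,0,0,0,0,40],[0,0,0,0,0,0,40]]]'
python3 - <<'E'
from h import *
st()
t=bot.camera('top');s=bot.camera('scene')
for cam in("top","scene"):
    for r in bot.mark_of(cam,"lid_center")[:2]: print(cam,r["uv"],r["confidence"],at_z(cam,r["uv"],.146))
print("expected",proj("top",[[.517,-.197,.146]]),proj("scene",[[.517,-.197,.146]]))
g=lambda a,u,v,r:cv2.resize(np.clip(a[v-r:v+r,u-r:u+r,::-1].astype(float)*1.5,0,255).astype('uint8'),(400,400),interpolation=cv2.INTER_CUBIC)
cv2.imwrite('pics/z3.png',np.hstack([g(t,357,223,30),g(s,222,228,30)]))
E
```

```text
time: 12.0
ee_pos: [0.5174, -0.197, 0.1261]
tcp_rot: [-179.7, 0.4, -178.6]
wrist_force: [-0.4, 0.6, 0.4]
opening: 0.0344
time: 12.42
ee_pos: [0.5153, -0.196, 0.1912]
tcp_rot: [-179.9, 0.0, -178.7]
wrist_force: [0.2, 1.1, 0.1]
opening: 0.0339
time: 12.83
ee_pos: [0.3532, -0.1998, 0.2176]
tcp_rot: [-179.7, 0.3, -178.5]
wrist_force: [-0.0, 0.3, 1.3]
opening: 0.0343
{'time': 12.8333, 'ee_pos': [0.3532, -0.1998, 0.2176], 'tcp_rot': [-179.7138, 0.2764, -178.4636], 'wrist_force': [-0.0494, 0.2678, 1.2836], 'torque': [-0.0088, -0.0319, 0.0052], 'opening': 0.0343}
top [360.8, 224.6] 0.98 [ 0.5087 -0.1967  0.146 ]
top [172.8, 159.2] 0.29 [0.6679 0.2626 0.146 ]
scene [220.4, 225.7] 0.88 [ 0.5198 -0.2056  0.146 ]
expected [[360.83768819 221.17053483]] [[221.54487344 223.50458044]]
```

View pics/z3.png

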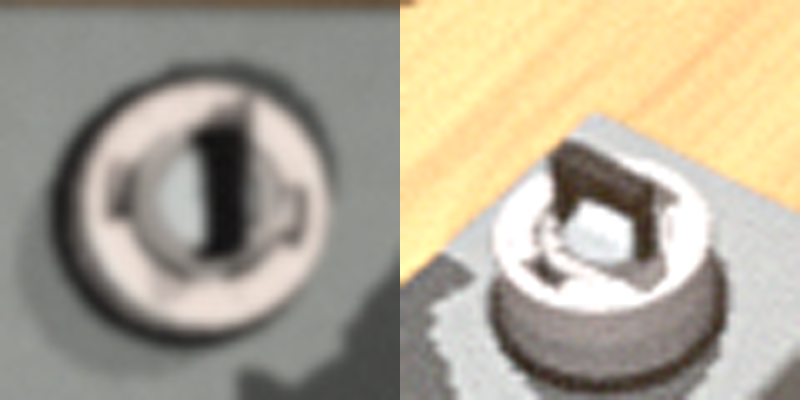

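The picture shows the lid sitting level in the collar at top (222,190), with the gaps empty at (120,185) and (295,215) and the bar about 80° from the gap line. The gripper is clear, so I'm handing in.

```bash
python3 -c "
from h import *
print(bot.job_done());st()"
```

```text
the job is handed in; nothing more can be done
None
the job is handed in; nothing more can be done
```

The bayonet lid is on the polisher, turned to its stop and let go. I handed the job in at about 13 s of the 64 s allowed, and no verdict was reported.

**What I did**
- I gripped the lid by the bridge handle. The first grip was about 6 mm too high, so I regripped lower.
- The plug touched the collar rim on the first two tries, at about 15 N. The third try, about 3 mm away, went in freely, and the lugs dropped through the gaps without resistance.
- I pressed down with about 12–13 N and turned the lid 81° clockwise. I stopped when the twist rose by about 0.33 N m to 0.49 N m, slightly over the 0.3 N m guideline.
- I let it up to a bar height of about 30.6 mm by arm readings. That is close to the locked 31 mm and clear of the 27.5 mm it would show if caught. Then I opened the gripper and backed away.

**Last checks**
- **Pictures:** they show the lid level in the collar, with the gaps empty and the gripper clear.
- **Height after release:** I did not measure it again. The locked height rests on the arm reading before I let go.
- **Upward force:** during the let-up it was lower than the spring model predicts, about 3.5 N against 9 N.
- **Cameras:** they disagreed with each other by up to 14 mm and with the arm by up to 9 mm, which I put down to calibration and detection error. The centring therefore rests on the arm's contact readings.
- **Other things on the bench:** I did not check them again afterwards. The arm felt no contact with anything but the lid and the collar.

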